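Index the wheel-hub fixture one hole on

TASK

Index the wheel-hub fixture one hole clockwise, seen from above: push the plunger's dish down with the fingertips to free the pin, turn the table by it until the pin springs up fully into the very next hole, and come clear. Do not take the table past that hole or round the other way, do not lift the hub, and leave the other things on the bench where they are.

Things in the scene. Friction and masses are not known exactly. Their poses are not given: they have to be found in the camera images.
- indexer: fixed base, bolted to the bench: round steel index plate 232 mm across, faces 45 and 57 mm above the bench. Origin on the bench, on the vertical turning axis. Six brass-ringed through holes, 14.6 mm across, every 60 degrees on a 100 mm radius. The pin's first hole is on the base's own +x axis
- next_hole (a point): mouth, at the plate's top face, of the next hole clockwise, where the pin must end; 60 degrees clockwise of the first, 100 mm from the turning axis
- turntable (a joint): angle in rad of the dark round table (160 mm across) that carries hub, arm and plunger: 0 at the start, growing clockwise seen from above; the next hole is at 1.047 (60 degrees). Freed, it turns under about 0.15 N m at low speed and stays where it is left; the pin has about 0.013 rad of play each way in a hole
- spindle (a point): centre of the top face of the turning table, on the vertical turning axis, 78 mm above the bench
- plunger (a joint): how far the spring plunger is pressed down, in m: 0 fully up, 0.014 at the stop. From 0.011 on its pin is below the plate and the table is free to turn. Springs up by itself: about 4 N to start it, about 8 N at the stop. Between holes the released pin slides along under the plate (reading about 0.011) and snaps up when a hole comes over it
- pin (a point): rounded top of the plunger's pin, 12 mm thick, pointing up into a hole from below, 100 mm from the turning axis and 56 mm above the bench when the plunger is up. The pin stands on a foot that runs under the plate to the dish's stem, so it goes down with the dish
- dish (a point): centre of the inner floor of the plunger's black dish, where it is pressed; 140 mm from the turning axis, 92 mm above the bench with the plunger up. Moves down with the plunger and round with the table. Inside width 46 mm at the floor, 50 at the rim; rim 15 mm above the floor, 60 mm outside: fingertips in the dish can push on the rim to take the table round
- hub_mid (a point): the wheel hub (steel flange 136 mm across and 10 mm thick with a central collar to 36 mm height and five brass-coloured studs to 42 mm height), sitting loose over a 56 mm spigot on the table; point on its axis 18 mm above its underside, z along the axis. It rides round with the table and stays seated
- socket: loose black impact socket standing beside the fixture, 34 mm across, 50 mm tall; leave alone; origin at its middle on the bench
- bearing: loose steel bearing ring lying beside the fixture, 62 mm across, 18 mm tall; leave alone; origin at its middle on the bench
- screwdriver: loose screwdriver, 200 mm long, lying on the bench near the fixture; leave alone; origin at its underside
- oil_bottle: loose grey oil bottle, 80 mm across, 210 mm tall, on the right of the bench; leave alone; origin at its middle on the bench
- spray_can: loose red spray can, 60 mm across, 190 mm tall, on the right of the bench; leave alone; origin at its middle on the bench
- grease_jar: loose white jar with black cap, 72 mm across, 70 mm tall, on the left of the bench; leave alone; origin at its middle on the bench
- wrench: loose wrench, 200 mm long, lying on the far part of the bench; leave alone; origin at its underside
There are look-alikes about, which are no part of the job. Of the things that look like the part that bears hub_mid, the largest one is meant.

How it is judged:
On the way, in this order (a step that is already met when the one before it is completed fails the run):
1. the plunger is pressed down in its first hole until the pin is free (value of joint plunger above 0.0095 m and value of joint turntable between -0.06 and 0.15 rad), for 0.05 s.
2. the table is turned clockwise, on the way to the next hole (value of joint turntable between 0.3 and 0.95 rad), for 0.05 s.
3. the pin has sprung up into the next hole clockwise (value of joint turntable between 1.0122 and 1.0822 rad and value of joint plunger below 0.002 m), for 0.2 s.
At the end, for the whole second after the job is handed in: The table stands still at 60 degrees clockwise (within 2 degrees), the plunger is up (within 2 mm) with its pin in that hole, and the hub is seated on its spigot (within 8 mm, not lifted or tipped) (all of step 3 and horizontal distance between hub_mid and spindle below 0.008 m and height (world z) of hub_mid below 0.101 m and angle between hub_mid's own z axis and vertical below 0.08 rad and velocity of joint turntable between -0.03 and 0.03 rad/s); the robot touches nothing.
It fails at once if the table goes more than 10 degrees beyond the next hole (value of joint turntable above 1.2222 rad).
It fails at once if the table is turned more than 10 degrees the wrong way (value of joint turntable below -0.175 rad).
It fails at once if the hub is lifted or tipped (height (world z) of hub_mid above 0.106 m or angle between hub_mid's own z axis and vertical above 0.15 rad).
It fails at once if another thing on the bench is moved by more than 25 mm (distance of any of socket, bearing, screwdriver, oil_bottle, spray_can, grease_jar, wrench from where it was at the start of the episode above 0.025 m).
It also fails if it takes over 45 s, if anything falls off the work surface, if the arm or the gripper's body presses on something with over 40 N, if the wrist force passes 120 N, or if a joint passes its speed limit or range.

ROBOT

A 7-joint arm with a two-finger parallel gripper is mounted at the origin on the work surface. World frame = base frame: x ahead of the robot, y to its left, z up, the work surface at z = 0. Lengths are in m, angles in rad, forces in N, time in s.
With the tool pointing down it reaches from about 0.425 to 0.925 m from the base axis. Payload 6.8 kg.
Tool frame: the origin (TCP) lies between the finger pads; the fingertips stand r.tcp_to_tips ahead of it and the grasp point (between the pads) lies 3 mm ahead of it (r.tcp_to_tips is the distance from the TCP to the fingertips, in m); z points along the fingers, y is the line along which they close (so a half turn about z gives the same grasp; the last joint's range is limited). The gripper opens to 85 mm and grips with 20 to 120 N. Pads are 22 mm wide; open, the fingers measure 114 mm over their backs; the gripper's body (76 mm by 85 mm) begins 54 mm behind the grasp point. The pads swing forward as they close: fully open they stand 13 mm farther back than shut.
Start: joints at [1.04, 0.477, 0.022, 1.555, -0.011, 1.109, -0.083], TCP at [0.277, -0.616, 0.253] pointing down, gripper open.
Joint ranges: [-2.96, 2.96], [-0.34, 2.1], [-1.41, 1.46], [0.24, 2.44], [-1.37, 4.51], [0.17, 1.92], [-2.96, 2.96]. Speed limits (rad/s): [2.39, 2.39, 3.14, 3.14, 3.14, 3.14, 3.14].

INTERFACE

Orientations are given as a rotation vector (axis times angle).
In Python, from bench import r gives the robot as it stands. The module is installed in compiled form; this text tells all that it offers.
- The arm moves only by the tool step_arm, never from a script. Its argument "moves" is a list of rows, each an object of numbers: "rx", "ry", "rz": the turn, a rotation vector about the tool's x, y, z in degrees; "dx", "dy", "dz": the shift along the tool's x, y, z in mm; "gripper": the opening, from -1 (shut) to 1 (fully open). In form: [{"rx": .., "ry": .., "rz": .., "dx": .., "dy": .., "dz": .., "gripper": ..}, ...]. A call has 1 to 20 rows; each row shifts and turns the commanded pose from where the row before left it, along the tool's axes as they then stand; what a row does not reach is not made up. A row lasts 1/8 s, in which the tool goes at most 62.5 mm and 10.7 degrees, less where a joint would pass 70% of its speed; a pose out of reach is approached as far as the arm can. A call is refused whole if a number of a shift passes 62.5 or a number of a turn 10.7, either way. A call with a gripper value outside its range is refused whole. The fingers move at their own pace and stop on an object; "grip_force" is the grip in N (left out, the last holds). Time passes only in rows, so rows that do not move let the fingers close. It gives the time, the measured TCP pose, the force, the opening and the grip force at its end, in the units of the state.
- r.get_obs(): the state, without advancing time (a new reading comes with each control period).
- r.grab_frame(name): name is "side" or "top" or "wrist"; returns the picture (420x560x3 uint8, blue, green, red); there is no depth.
- r.camera_info(name): a dict with "mtx" (3x3 intrinsics, pixels), "rvec" (rotation vector, rad) and "tvec" (3), from world to camera coordinates, as OpenCV has them. Camera axes: x right, y down, z forward; pixel columns grow to the right and rows downward; lengths in m; the calibration is good to about 2 mm. A picture is of the moment at which its call begins: read the wrist's pose just before it. camera_info takes no time and is no camera call; for the wrist camera it gives the pose at the moment of the call.
- r.hand_in(): hands the job in; it is judged then, once.
The state is a dict: "clock": time; "joints": joint angles; "qvel": joint speeds; "tau": joint torques, N m; "tcp_pos": TCP position; "orientation": TCP orientation; "contact_force": force on the tool from outside, world axes, zero at the start; "moment": the same for the moment, N m; "grip_width": finger opening in m; "gripper_force": force on a finger pad.
Only numpy, scipy, OpenCV 4.12 (cv2) and the standard library are available. Lean on these libraries where they do the work, as an engineer would, in place of code of your own. Each camera call takes 0.05 s, during which the arm holds its last target. There are 200 camera calls.

## Working session

There is one attempt and no reset: what is moved stays moved. The work goes in short steps, Python scripts to look and compute and a tool call to move; the robot and the scene stay as the last step left them, time stands still between calls to the robot, and variables do not carry over. Pictures are saved under pics/ and viewed, at most 10 in all, crops included, and the job is handed in when it is done.

Besides the shell and the picture viewer there is one more tool, called after "Call:" as a command line: name --argument value ..., lists and objects as JSON in quotes. step_arm: Moves the arm, as the interface text tells. Its arguments: {"type":"object","properties":{"moves":{"type":"array","items":{"type":"object","properties":{"rx":{"type":"number"},"ry":{"type":"number"},"rz":{"type":"number"},"dx":{"type":"number"},"dy":{"type":"number"},"dz":{"type":"number"},"gripper":{"type":"number"}}}},"grip_force":{"type":"number"}},"required":["moves"]}

```bash
mkdir -p pics
python3 - <<'E'
from bench import r
import cv2,json
for n in("top","side"):
    im=r.grab_frame(n); cv2.imwrite(f"pics/{n}0.png",im)
    c=r.camera_info(n); print(n,c)
o=r.get_obs(); print({k:o[k] for k in("clock","tcp_pos","orientation","grip_width","contact_force")}, r.tcp_to_tips)
E
```

```text
top {'mtx': array([[400.47072861,   0.        , 277.9286799 ],
       [  0.        , 400.47072861, 218.19071145],
       [  0.        ,   0.        ,   1.        ]]), 'rvec': array([ 2.17215071, -2.14088187,  0.08110106]), 'tvec': array([0.00978768, 0.58375156, 1.09794761])}
side {'mtx': array([[388.81953639,   0.        , 278.85555677],
       [  0.        , 388.81953639, 210.46560145],
       [  0.        ,   0.        ,   1.        ]]), 'rvec': array([ 0.93638226, -2.47158301,  1.12497181]), 'tvec': array([0.43895776, 0.31540723, 0.75984236])}
{'clock': 0.1, 'tcp_pos': array([ 0.27677567, -0.6151248 ,  0.25242242]), 'orientation': array([-3.07010951e+00, -6.58914819e-01,  7.06460403e-04]), 'grip_width': 0.08537157086153825, 'contact_force': array([-0.2026131 , -0.10736307, -0.14479238])} 0.022
```

View pics/top0.png

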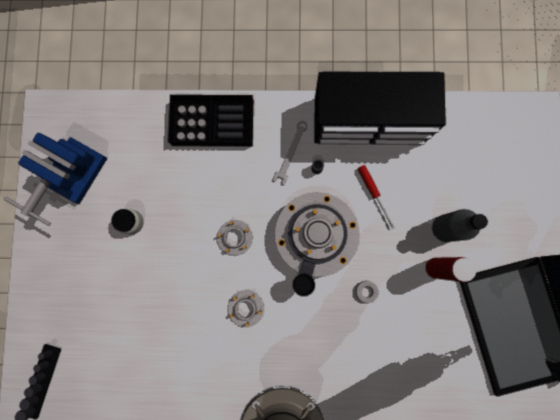

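View pics/side0.png

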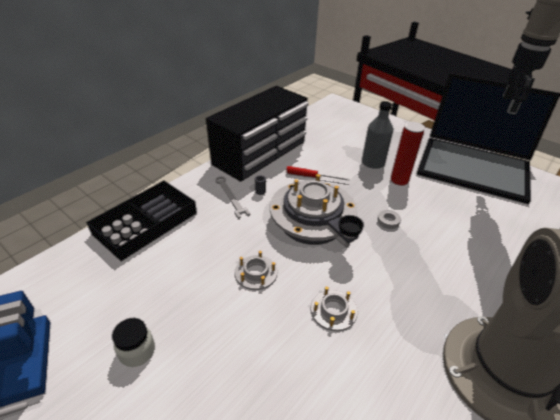

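The top view shows the fixture centred near (317,233), with the dish at (304,285) and the brass hole rings around the plate. The next hole clockwise is near (282,242). The two small hubs at the left are the look-alikes. Now I'll measure.

```bash
cat > h.py <<'E'
from bench import r
import numpy as np,cv2
def cam(n):
    c=r.camera_info(n);R=cv2.Rodrigues(c['rvec'])[0];return c['mtx'],R,np.ravel(c['tvec'])
def ray(n,uv,z):
    K,R,t=cam(n);d=R.T@np.linalg.inv(K)@np.array([*uv,1.]);o=-R.T@t
    return o+d*(z-o[2])/d[2]
def proj(n,p):
    K,R,t=cam(n);q=K@(R@np.asarray(p)+t);return q[:2]/q[2]
E
python3 - <<'E'
from h import *
im=cv2.imread('pics/top0.png');hsv=cv2.cvtColor(im,cv2.COLOR_BGR2HSV)
m=cv2.inRange(hsv,(10,110,60),(32,255,255))
n,l,s,c=cv2.connectedComponentsWithStats(m)
for i in range(1,n):
    if 265<c[i][0]<370 and 180<c[i][1]<280: print('brass',c[i].round(1),s[i][4],ray('top',c[i],.057).round(4))
for name,box in(('top',(285,265,325,305)),('side',(335,212,368,243))):
    im=cv2.imread(f'pics/{name}0.png');x0,y0,x1,y1=box
    g=im[y0:y1,x0:x1].max(2);m=(g<50).astype('uint8')
    cs=max(cv2.findContours(m,0,2)[0],key=cv2.contourArea)
    (a,b),ax,th=cv2.fitEllipse(cs);uv=(a+x0+0,b+y0);print(name,uv,ax,th,ray(name,uv,.107).round(4),ray(name,uv,.1).round(4))
    cv2.imwrite(f'pics/{name}_crop.png',cv2.resize(im[y0-95:y1+15,x0-35:x1+60],None,fx=4,fy=4,interpolation=cv2.INTER_CUBIC))
E
```

```text
brass [326.3 198.8] 22 [ 0.6362 -0.1149  0.057 ]
brass [291.  207.3] 22 [ 0.6114 -0.0181  0.057 ]
brass [314.4 211.2] 16 [ 0.6013 -0.0825  0.057 ]
brass [336.8 222.6] 16 [ 0.5709 -0.1436  0.057 ]
brass [351.9 224.9] 27 [ 0.5651 -0.1849  0.057 ]
brass [297.4 229.1] 17 [ 0.5514 -0.0363  0.057 ]
brass [281.  242.1] 28 [0.5153 0.008  0.057 ]
brass [333.2 247.1] 18 [ 0.5039 -0.1341  0.057 ]
brass [308.6 251. ] 16 [ 0.4922 -0.0674  0.057 ]
brass [342.9 260.1] 26 [ 0.4691 -0.1602  0.057 ]
top (303.7930393218994, 281.1486225128174) (20.124366760253906, 30.046123504638672) 7.097523212432861 [ 0.4135 -0.0531  0.107 ] [ 0.4131 -0.0534  0.1   ]
side (348.9062747955322, 227.6653060913086) (23.38829803466797, 26.51753044128418) 33.72305679321289 [ 0.3996 -0.0347  0.107 ] [ 0.4028 -0.0415  0.1   ]
```

View pics/top_crop.png

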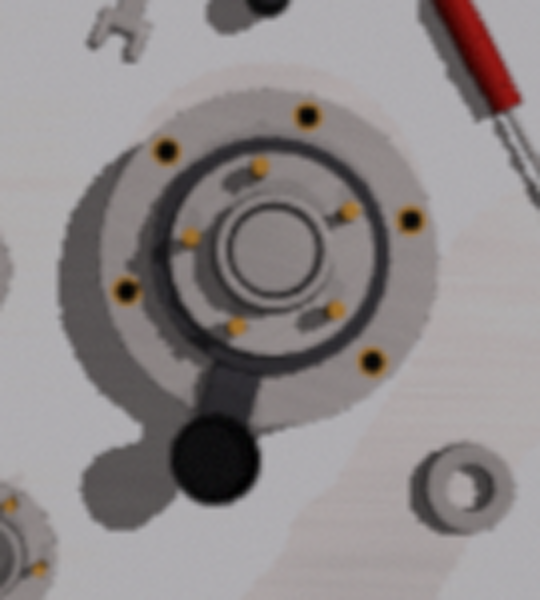

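The crop shows the five visible holes and the dish centre at about full-image (303.8, 285). Opposite holes put the axis at (0.540, -0.089) and the first hole at azimuth 165°. The dish should then be at (0.405, -0.052), and the ray at the rim height gives about (0.404, -0.053), so they agree. That is slightly inside the tool-down reach, so I'll tilt the tool about 15°.

Call:
step_arm --moves '[{"rz":8,"dz":-15,"gripper":-1},{"rz":8,"dz":-15,"gripper":-1},{"rz":8,"dz":-15,"gripper":-1},{"dx":12,"dy":-50},{"dx":12,"dy":-50},{"dx":12,"dy":-50},{"dx":12,"dy":-50},{"dx":12,"dy":-50},{"dx":12,"dy":-50},{"dx":12,"dy":-50},{"dx":12,"dy":-50},{"dx":12,"dy":-50},{"dx":12,"dy":-50},{}]'

```text
invalid input at $.moves[0]: expected keys rx, ry, rz, dx, dy, dz, gripper
```

```bash
cat > st.py <<'E'
from h import *
from scipy.spatial.transform import Rotation as Ro
o=r.get_obs();R=Ro.from_rotvec(o['orientation']).as_matrix()
print('t',o['clock'],'q',np.round(o['joints'],2),'tcp',np.round(o['tcp_pos'],4),'F',np.round(o['contact_force'],1),'w',round(o['grip_width'],3))
print(R.round(3).tolist(),'tip',(np.array(o['tcp_pos'])+.022*R[:,2]).round(4))
E
python3 st.py
```

```text
t 0.1 q [ 1.04  0.48  0.02  1.56 -0.01  1.11 -0.08] tcp [ 0.2768 -0.6151  0.2524] F [-0.2 -0.1 -0.1] w 0.085
[[0.912, 0.41, -0.001], [0.41, -0.912, 0.001], [-0.0, -0.002, -1.0]] tip [ 0.2768 -0.6151  0.2304]
```

All keys are required in every row.

Call:
step_arm --moves '[{"rx":0,"ry":0,"rz":8,"dx":0,"dy":0,"dz":-15,"gripper":-1},{"rx":0,"ry":0,"rz":8,"dx":0,"dy":0,"dz":-15,"gripper":-1},{"rx":0,"ry":0,"rz":8,"dx":0,"dy":0,"dz":-15,"gripper":-1},{"rx":0,"ry":0,"rz":0,"dx":12,"dy":-50,"dz":0,"gripper":-1},{"rx":0,"ry":0,"rz":0,"dx":12,"dy":-50,"dz":0,"gripper":-1},{"rx":0,"ry":0,"rz":0,"dx":12,"dy":-50,"dz":0,"gripper":-1},{"rx":0,"ry":0,"rz":0,"dx":12,"dy":-50,"dz":0,"gripper":-1},{"rx":0,"ry":0,"rz":0,"dx":12,"dy":-50,"dz":0,"gripper":-1},{"rx":0,"ry":0,"rz":0,"dx":12,"dy":-50,"dz":0,"gripper":-1},{"rx":0,"ry":0,"rz":0,"dx":12,"dy":-50,"dz":0,"gripper":-1},{"rx":0,"ry":0,"rz":0,"dx":12,"dy":-50,"dz":0,"gripper":-1},{"rx":0,"ry":0,"rz":0,"dx":12,"dy":-50,"dz":0,"gripper":-1},{"rx":0,"ry":0,"rz":0,"dx":12,"dy":-50,"dz":0,"gripper":-1},{"rx":0,"ry":0,"rz":0,"dx":0,"dy":0,"dz":0,"gripper":-1}]'

```text
clock: 1.85
tcp_pos: [0.3956, -0.1116, 0.2983]
orientation: [-3.141, -0.017, -0.0]
contact_force: [0.6, -0.5, 0.2]
grip_width: 0.0002
gripper_force: 0.0
```

```bash
python3 st.py
```

```text
t 1.85 q [ 0.39 -0.   -0.26  2.07 -0.    1.07 -1.43] tcp [ 0.3956 -0.1116  0.2983] F [ 0.6 -0.5  0.2] w 0.0
[[1.0, 0.011, 0.0], [0.011, -1.0, 0.0], [0.0, -0.0, -1.0]] tip [ 0.3956 -0.1115  0.2763]
```

Call:
step_arm --moves '[{"rx":0,"ry":0,"rz":0,"dx":8,"dy":-30,"dz":0,"gripper":-1},{"rx":0,"ry":0,"rz":0,"dx":7,"dy":-29,"dz":0,"gripper":-1},{"rx":0,"ry":-7.5,"rz":0,"dx":0,"dy":0,"dz":0,"gripper":-1},{"rx":0,"ry":-7.5,"rz":0,"dx":0,"dy":0,"dz":0,"gripper":-1},{"rx":0,"ry":0,"rz":0,"dx":9.7,"dy":0,"dz":36.2,"gripper":-1},{"rx":0,"ry":0,"rz":0,"dx":9.7,"dy":0,"dz":36.2,"gripper":-1},{"rx":0,"ry":0,"rz":0,"dx":9.7,"dy":0,"dz":36.2,"gripper":-1},{"rx":0,"ry":0,"rz":0,"dx":9.0,"dy":0,"dz":34,"gripper":-1},{"rx":0,"ry":0,"rz":0,"dx":0,"dy":0,"dz":0,"gripper":-1}]'

```text
clock: 2.98
tcp_pos: [0.4077, -0.0569, 0.1489]
orientation: [3.113, 0.005, -0.419]
contact_force: [0.3, 0.4, -0.0]
grip_width: 0.0004
gripper_force: 0.0
```

```bash
python3 st.py
python3 - <<'E'
from h import *
a=r.grab_frame('wrist');b=r.grab_frame('side');t=r.grab_frame('top')
u,v=proj('wrist',[.405,-.0525,.107]);print(u,v,proj('side',[.405,-.0525,.107]))
b=cv2.resize(b[160:265,290:430],(560,420),interpolation=cv2.INTER_CUBIC)
cv2.imwrite('pics/ws.png',cv2.resize(np.hstack([a,b]),(800,300)))
E
```

```text
t 2.975 q [ 0.26  0.35 -0.33  2.07  0.11  1.   -1.7 ] tcp [ 0.4077 -0.0569  0.1489] F [ 0.3  0.4 -0. ] w 0.0
[[0.964, 0.003, -0.264], [0.003, -1.0, -0.0], [-0.264, -0.0, -0.964]] tip [ 0.4019 -0.0569  0.1277]
270.81232390833037 243.17784858245045 [351.14266024 222.66436077]
```

View pics/ws.png

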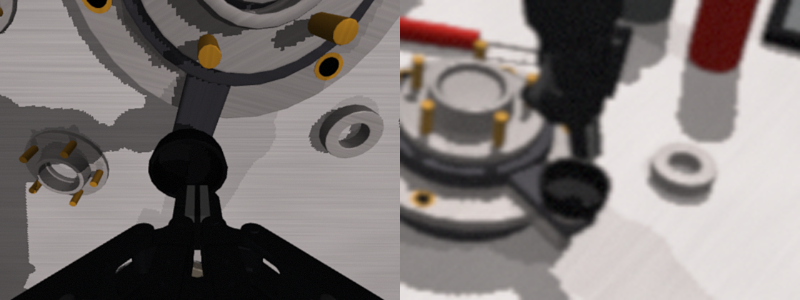

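The wrist view shows the dish at about (262,228) in full-image pixels, a little left of and above where it was predicted. In the side view the rim is close to the prediction. I'll refine the dish position across the views before going down.

Run:
```python
from h import *
im=cv2.imread('pics/top0.png')
for th in(30,40):
    m=np.zeros(im.shape[:2],'uint8');m[262:305,285:325]=(im.max(2)[262:305,285:325]<th)
    m=cv2.morphologyEx(m,cv2.MORPH_OPEN,np.ones((9,9)))
    c=max(cv2.findContours(m,0,1)[0],key=cv2.contourArea);(u,v),R=cv2.minEnclosingCircle(c);print('top',th,u,v,R,cv2.boundingRect(c),ray('top',(u,v),.100).round(4))
w=r.grab_frame('wrist');g=w.max(2)
c=w[175:285,200:330];cv2.imwrite('pics/wc.png',cv2.convertScaleAbs(cv2.resize(c,None,fx=5,fy=5,interpolation=cv2.INTER_CUBIC),alpha=3))
K,R,t=cam('wrist');print('cam',-R.T@t)
for p in([.375,-.0525],[.435,-.0525],[.405,-.0225],[.405,-.0825]):print(p,proj('wrist',p+[.107]).round(1),proj('wrist',p+[.085]).round(1))
```

```text
top 30 303.4288330078125 283.76690673828125 10.783793449401855 (294, 274, 19, 20) [ 0.4064 -0.0525  0.1   ]
top 40 304.0 284.0 11.180439949035645 (294, 274, 20, 21) [ 0.4058 -0.054   0.1   ]
cam [ 0.52197039 -0.05479821  0.2469807 ]
[0.375, -0.0525] [271.2 282.2] [271.6 257.1]
[0.435, -0.0525] [270.7 196.5] [271.3 175.4]
[0.405, -0.0225] [215.9 243.1] [221.4 219.5]
[0.405, -0.0825] [326.  243.5] [321.5 219.8]
```

View pics/wc.png

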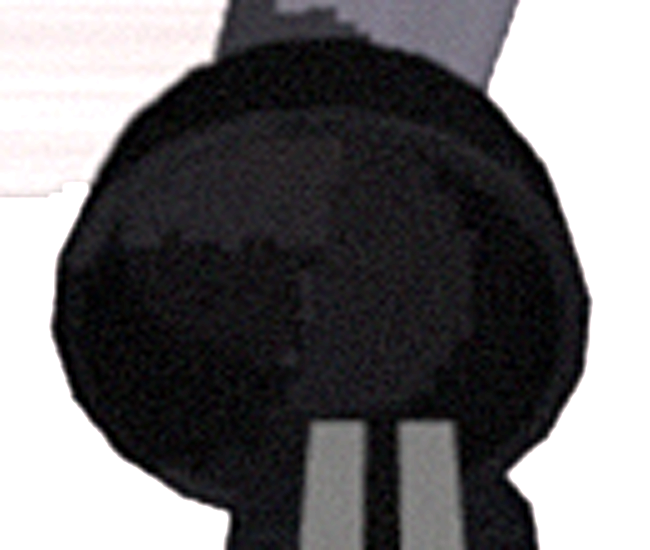

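The wrist view puts the dish centre at about (0.405, -0.050). The rim width measures 107 px against 110 predicted, so it checks. I'll shift +3 mm in x and +6 mm in y, then go down into the dish.

Call:
step_arm --moves '[{"rx":0,"ry":0,"rz":0,"dx":2.9,"dy":-6,"dz":-0.8,"gripper":-1},{"rx":0,"ry":0,"rz":0,"dx":2.6,"dy":0,"dz":9.6,"gripper":-1},{"rx":0,"ry":0,"rz":0,"dx":2.6,"dy":0,"dz":9.6,"gripper":-1},{"rx":0,"ry":0,"rz":0,"dx":2.6,"dy":0,"dz":9.6,"gripper":-1},{"rx":0,"ry":0,"rz":0,"dx":1.0,"dy":0,"dz":3.9,"gripper":-1},{"rx":0,"ry":0,"rz":0,"dx":1.0,"dy":0,"dz":3.9,"gripper":-1},{"rx":0,"ry":0,"rz":0,"dx":0,"dy":0,"dz":0,"gripper":-1}]'

```text
clock: 4.05
tcp_pos: [0.4124, -0.0501, 0.1128]
orientation: [3.114, 0.006, -0.411]
contact_force: [-1.3, 0.5, 3.9]
grip_width: -0.0
gripper_force: 2.1
```

```bash
python3 st.py
```

```text
t 4.05 q [ 0.24  0.42 -0.32  2.09  0.14  0.92 -1.74] tcp [ 0.4124 -0.0501  0.1128] F [-1.3  0.5  3.9] w -0.0
[[0.966, 0.004, -0.26], [0.004, -1.0, -0.001], [-0.26, 0.0, -0.966]] tip [ 0.4066 -0.0501  0.0916]
```

Call:
step_arm --moves '[{"rx":0,"ry":0,"rz":0,"dx":0.8,"dy":0,"dz":2.9,"gripper":-1},{"rx":0,"ry":0,"rz":0,"dx":0.8,"dy":0,"dz":2.9,"gripper":-1},{"rx":0,"ry":0,"rz":0,"dx":0.8,"dy":0,"dz":2.9,"gripper":-1},{"rx":0,"ry":0,"rz":0,"dx":0,"dy":0,"dz":0,"gripper":-1},{"rx":0,"ry":0,"rz":0,"dx":0,"dy":0,"dz":0,"gripper":-1}]'

```text
clock: 4.68
tcp_pos: [0.4123, -0.0501, 0.1043]
orientation: [3.114, 0.006, -0.411]
contact_force: [-2.8, 0.2, 6.4]
grip_width: -0.0002
gripper_force: 3.2
```

```bash
python3 st.py
```

```text
t 4.675 q [ 0.24  0.43 -0.32  2.09  0.15  0.91 -1.74] tcp [ 0.4123 -0.0501  0.1043] F [-2.8  0.2  6.4] w -0.0
[[0.966, 0.004, -0.26], [0.004, -1.0, -0.001], [-0.26, 0.0, -0.966]] tip [ 0.4066 -0.0501  0.083 ]
```

Call:
step_arm --moves '[{"rx":0,"ry":0,"rz":0,"dx":0.4,"dy":0,"dz":1.5,"gripper":-1},{"rx":0,"ry":0,"rz":0,"dx":0,"dy":0,"dz":0,"gripper":-1}]'

```text
clock: 4.92
tcp_pos: [0.4124, -0.0501, 0.1027]
orientation: [3.114, 0.006, -0.411]
contact_force: [-3.6, 0.4, 7.1]
grip_width: -0.0001
gripper_force: 3.5
```

```bash
python3 st.py
```

```text
t 4.925 q [ 0.24  0.43 -0.32  2.1   0.15  0.9  -1.74] tcp [ 0.4124 -0.0501  0.1027] F [-3.6  0.4  7.1] w -0.0
[[0.966, 0.004, -0.26], [0.004, -1.0, -0.001], [-0.26, 0.0, -0.966]] tip [ 0.4067 -0.0501  0.0815]
```

Call:
step_arm --moves '[{"rx":0,"ry":0,"rz":0,"dx":0.3,"dy":0,"dz":1.0,"gripper":-1},{"rx":0,"ry":0,"rz":0,"dx":0,"dy":0,"dz":0,"gripper":-1}]'

```text
clock: 5.18
tcp_pos: [0.4124, -0.0501, 0.1017]
orientation: [3.114, 0.006, -0.411]
contact_force: [-2.9, -0.8, 7.3]
grip_width: -0.0003
gripper_force: 3.6
```

```bash
python3 st.py
```

```text
t 5.175 q [ 0.24  0.43 -0.32  2.1   0.15  0.9  -1.75] tcp [ 0.4124 -0.0501  0.1017] F [-2.9 -0.8  7.3] w -0.0
[[0.966, 0.004, -0.26], [0.004, -1.0, -0.001], [-0.26, 0.0, -0.966]] tip [ 0.4066 -0.0501  0.0805]
```

Call:
step_arm --moves '[{"rx":0,"ry":0,"rz":0,"dx":0.3,"dy":0,"dz":1.0,"gripper":-1},{"rx":0,"ry":0,"rz":0,"dx":0,"dy":0,"dz":0,"gripper":-1},{"rx":0,"ry":0,"rz":0,"dx":2.2,"dy":-6.9,"dz":-0.6,"gripper":-1},{"rx":0,"ry":0,"rz":0,"dx":2.5,"dy":-6.8,"dz":-0.7,"gripper":-1},{"rx":0,"ry":0,"rz":0,"dx":0,"dy":0,"dz":0,"gripper":-1}]'

```text
clock: 5.8
tcp_pos: [0.4178, -0.0354, 0.101]
orientation: [3.115, 0.007, -0.41]
contact_force: [-4.2, 1.7, 9.0]
grip_width: -0.0001
gripper_force: 4.7
```

```bash
python3 st.py
python3 - <<'E'
from h import *
w=r.grab_frame('wrist');t=r.grab_frame('top')
t=cv2.resize(t[170:310,260:380],(480,560))
cv2.imwrite('pics/w2.png',cv2.resize(np.hstack([cv2.resize(w,(560,420)),t[:420]]),(800,323)))
E
```

```text
t 5.8 q [ 0.22  0.44 -0.33  2.09  0.14  0.9  -1.77] tcp [ 0.4178 -0.0354  0.101 ] F [-4.2  1.7  9. ] w -0.0
[[0.966, 0.005, -0.259], [0.005, -1.0, -0.001], [-0.259, -0.001, -0.966]] tip [ 0.4121 -0.0354  0.0797]
```

View pics/w2.png

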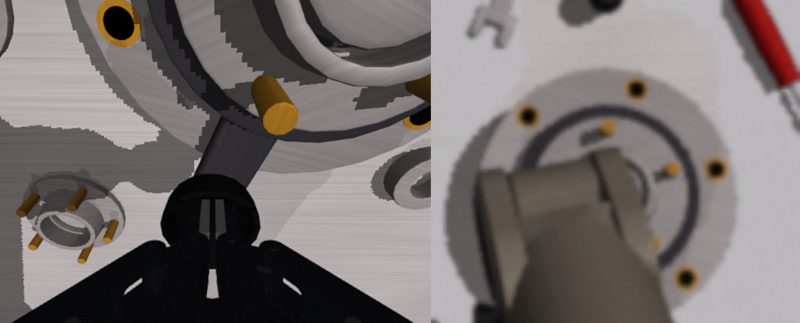

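The pin is free. The table is following the fingers, about 6° so far, with force near 9 N at the stop. Continuing the arc.

Call:
step_arm --moves '[{"rx":0,"ry":0,"rz":0,"dx":2.9,"dy":-6.6,"dz":-0.8,"gripper":-1},{"rx":0,"ry":0,"rz":0,"dx":3.2,"dy":-6.5,"dz":-0.9,"gripper":-1},{"rx":0,"ry":0,"rz":0,"dx":3.5,"dy":-6.3,"dz":-1.0,"gripper":-1},{"rx":0,"ry":0,"rz":0,"dx":3.9,"dy":-6.1,"dz":-1.0,"gripper":-1},{"rx":0,"ry":0,"rz":0,"dx":4.2,"dy":-5.9,"dz":-1.1,"gripper":-1},{"rx":0,"ry":0,"rz":0,"dx":4.4,"dy":-5.6,"dz":-1.2,"gripper":-1},{"rx":0,"ry":0,"rz":0,"dx":4.7,"dy":-5.4,"dz":-1.3,"gripper":-1},{"rx":0,"ry":0,"rz":0,"dx":5.0,"dy":-5.1,"dz":-1.3,"gripper":-1},{"rx":0,"ry":0,"rz":0,"dx":0,"dy":0,"dz":0,"gripper":-1}]'

```text
clock: 7.02
tcp_pos: [0.4522, 0.0119, 0.1012]
orientation: [-3.115, -0.007, 0.405]
contact_force: [1.4, 0.1, 8.7]
grip_width: -0.0001
gripper_force: 3.7
```

```bash
python3 st.py
python3 - <<'E'
from h import *
w=r.grab_frame('wrist');t=r.grab_frame('side')
t=cv2.resize(t[160:265,250:390],(560,420))
cv2.imwrite('pics/w3.png',cv2.resize(np.hstack([w,t]),(800,300)))
E
```

```text
t 7.025 q [ 0.13  0.48 -0.34  2.01  0.14  0.93 -1.85] tcp [0.4522 0.0119 0.1012] F [1.4 0.1 8.7] w -0.0
[[0.967, 0.004, -0.256], [0.004, -1.0, -0.0], [-0.256, -0.001, -0.967]] tip [0.4465 0.0119 0.08  ]
```

View pics/w3.png

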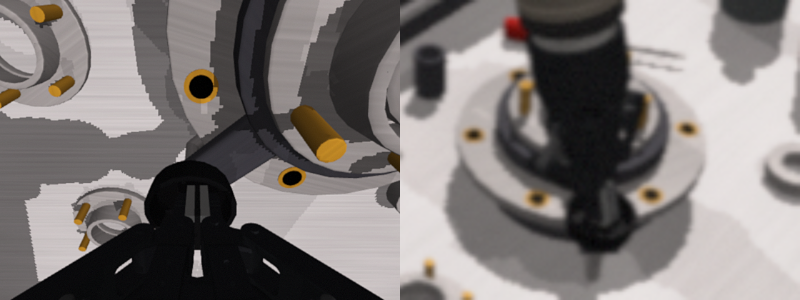

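Both views show the table about half way, with the dish between the two holes. I'll lift 9 mm so the pin rides under the plate, then push on the rim.

Call:
step_arm --moves '[{"rx":0,"ry":0,"rz":0,"dx":-1.2,"dy":0,"dz":-4.3,"gripper":-1},{"rx":0,"ry":0,"rz":0,"dx":-1.2,"dy":0,"dz":-4.3,"gripper":-1},{"rx":0,"ry":0,"rz":0,"dx":4.4,"dy":-4.0,"dz":-1.2,"gripper":-1},{"rx":0,"ry":0,"rz":0,"dx":4.6,"dy":-3.8,"dz":-1.2,"gripper":-1},{"rx":0,"ry":0,"rz":0,"dx":4.7,"dy":-3.6,"dz":-1.25,"gripper":-1},{"rx":0,"ry":0,"rz":0,"dx":4.9,"dy":-3.4,"dz":-1.3,"gripper":-1},{"rx":0,"ry":0,"rz":0,"dx":5.0,"dy":-3.2,"dz":-1.3,"gripper":-1},{"rx":0,"ry":0,"rz":0,"dx":5.1,"dy":-2.9,"dz":-1.35,"gripper":-1},{"rx":0,"ry":0,"rz":0,"dx":5.2,"dy":-2.7,"dz":-1.4,"gripper":-1},{"rx":0,"ry":0,"rz":0,"dx":0,"dy":0,"dz":0,"gripper":-1}]'

```text
clock: 8.38
tcp_pos: [0.486, 0.0357, 0.109]
orientation: [-3.114, -0.006, 0.408]
contact_force: [-0.9, 1.4, -0.2]
grip_width: -0.0002
gripper_force: 0.1
```

```bash
python3 st.py
python3 - <<'E'
from h import *
w=r.grab_frame('wrist');t=r.grab_frame('side')
t=cv2.resize(t[160:265,250:390],(560,420))
cv2.imwrite('pics/w4.png',cv2.resize(np.hstack([w,t]),(800,300)))
E
```

```text
t 8.375 q [ 0.1   0.52 -0.34  1.93  0.13  0.98 -1.88] tcp [0.486  0.0357 0.109 ] F [-0.9  1.4 -0.2] w -0.0
[[0.966, 0.004, -0.258], [0.004, -1.0, -0.0], [-0.258, -0.001, -0.966]] tip [0.4803 0.0357 0.0877]
```

View pics/w4.png

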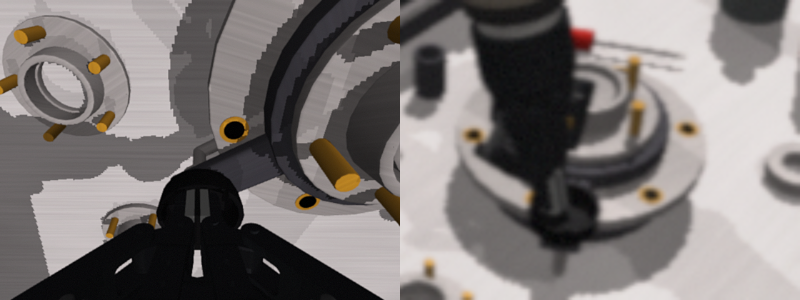

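The table follows the rim with the floor unloaded (Fz about 0). The first hole is now well behind and the next hole is just ahead of the arm. Slower now.

Call:
step_arm --moves '[{"rx":0,"ry":0,"rz":0,"dx":4.2,"dy":-2.0,"dz":-1.1,"gripper":-1},{"rx":0,"ry":0,"rz":0,"dx":4.3,"dy":-1.85,"dz":-1.15,"gripper":-1},{"rx":0,"ry":0,"rz":0,"dx":4.35,"dy":-1.7,"dz":-1.15,"gripper":-1},{"rx":0,"ry":0,"rz":0,"dx":2.2,"dy":-0.8,"dz":-0.6,"gripper":-1},{"rx":0,"ry":0,"rz":0,"dx":2.2,"dy":-0.75,"dz":-0.6,"gripper":-1},{"rx":0,"ry":0,"rz":0,"dx":2.2,"dy":-0.7,"dz":-0.6,"gripper":-1},{"rx":0,"ry":0,"rz":0,"dx":0,"dy":0,"dz":0,"gripper":-1}]'

```text
clock: 9.35
tcp_pos: [0.5059, 0.0435, 0.1092]
orientation: [-3.115, -0.006, 0.408]
contact_force: [-1.1, -3.0, -0.6]
grip_width: -0.0006
gripper_force: 0.9
```

```bash
python3 st.py
```

```text
t 9.35 q [ 0.08  0.54 -0.34  1.88  0.13  1.01 -1.89] tcp [0.5059 0.0435 0.1092] F [-1.1 -3.  -0.6] w -0.001
[[0.966, 0.004, -0.258], [0.004, -1.0, -0.0], [-0.258, -0.001, -0.966]] tip [0.5003 0.0435 0.0879]
```

Call:
step_arm --moves '[{"rx":0,"ry":0,"rz":0,"dx":2.2,"dy":-0.7,"dz":-0.6,"gripper":-1},{"rx":0,"ry":0,"rz":0,"dx":2.2,"dy":-0.6,"dz":-0.6,"gripper":-1},{"rx":0,"ry":0,"rz":0,"dx":0,"dy":0,"dz":0,"gripper":-1}]'

```text
clock: 9.72
tcp_pos: [0.5105, 0.0445, 0.1092]
orientation: [3.115, 0.006, -0.408]
contact_force: [-1.7, -1.2, -0.9]
grip_width: 0.0003
gripper_force: 1.0
```

```bash
python3 st.py
```

```text
t 9.725 q [ 0.08  0.55 -0.34  1.87  0.14  1.01 -1.89] tcp [0.5105 0.0445 0.1092] F [-1.7 -1.2 -0.9] w 0.0
[[0.966, 0.004, -0.258], [0.004, -1.0, -0.001], [-0.258, -0.0, -0.966]] tip [0.5049 0.0445 0.0879]
```

Call:
step_arm --moves '[{"rx":0,"ry":0,"rz":0,"dx":1.6,"dy":-0.4,"dz":-0.4,"gripper":-1},{"rx":0,"ry":0,"rz":0,"dx":1.6,"dy":-0.4,"dz":-0.4,"gripper":-1},{"rx":0,"ry":0,"rz":0,"dx":0,"dy":0,"dz":0,"gripper":-1}]'

```text
clock: 10.1
tcp_pos: [0.5144, 0.0456, 0.1094]
orientation: [-3.115, -0.006, 0.406]
contact_force: [0.4, 0.3, -0.6]
grip_width: 0.0002
gripper_force: 0.2
```

Call:
step_arm --moves '[{"rx":0,"ry":0,"rz":0,"dx":1.6,"dy":-0.3,"dz":-0.4,"gripper":-1},{"rx":0,"ry":0,"rz":0,"dx":0,"dy":0,"dz":0,"gripper":-1}]'

```text
clock: 10.35
tcp_pos: [0.5156, 0.0459, 0.1092]
orientation: [-3.115, -0.006, 0.408]
contact_force: [0.4, 0.1, 0.9]
grip_width: -0.0004
gripper_force: 0.1
```

Call:
step_arm --moves '[{"rx":0,"ry":0,"rz":0,"dx":1.4,"dy":-0.3,"dz":-0.4,"gripper":-1},{"rx":0,"ry":0,"rz":0,"dx":0,"dy":0,"dz":0,"gripper":-1}]'

```text
clock: 10.6
tcp_pos: [0.5174, 0.046, 0.1094]
orientation: [-3.115, -0.006, 0.407]
contact_force: [1.0, 1.1, 3.4]
grip_width: 0.0
gripper_force: 1.6
```

Call:
step_arm --moves '[{"rx":0,"ry":0,"rz":0,"dx":1.4,"dy":-0.3,"dz":-0.4,"gripper":-1},{"rx":0,"ry":0,"rz":0,"dx":0,"dy":0,"dz":0,"gripper":-1}]'

```text
clock: 10.85
tcp_pos: [0.5182, 0.0462, 0.1095]
orientation: [3.115, 0.006, -0.409]
contact_force: [0.2, 0.7, 5.9]
grip_width: 0.0
gripper_force: 2.7
```

Fz has risen to 5.9 N with almost no side force, so the dish floor has come up against the tips and the pin is entering the hole. Easing up.

Call:
step_arm --moves '[{"rx":0,"ry":0,"rz":0,"dx":-0.8,"dy":0,"dz":-2.9,"gripper":-1},{"rx":0,"ry":0,"rz":0,"dx":-0.8,"dy":0,"dz":-2.9,"gripper":-1},{"rx":0,"ry":0,"rz":0,"dx":0,"dy":0,"dz":0,"gripper":-1}]'

```text
clock: 11.22
tcp_pos: [0.5178, 0.0459, 0.1152]
orientation: [3.114, 0.006, -0.409]
contact_force: [1.8, -0.3, 3.6]
grip_width: 0.0001
gripper_force: 1.9
```

```bash
python3 st.py
python3 - <<'E'
from h import *
w=r.grab_frame('wrist');t=r.grab_frame('side')
t=cv2.resize(t[160:265,250:390],(560,420))
cv2.imwrite('pics/w5.png',cv2.resize(np.hstack([w,t]),(800,300)))
E
```

```text
t 11.225 q [ 0.08  0.55 -0.34  1.84  0.13  1.03 -1.89] tcp [0.5178 0.0459 0.1152] F [ 1.8 -0.3  3.6] w 0.0
[[0.966, 0.004, -0.258], [0.004, -1.0, -0.001], [-0.258, 0.0, -0.966]] tip [0.5121 0.0458 0.094 ]
```

View pics/w5.png

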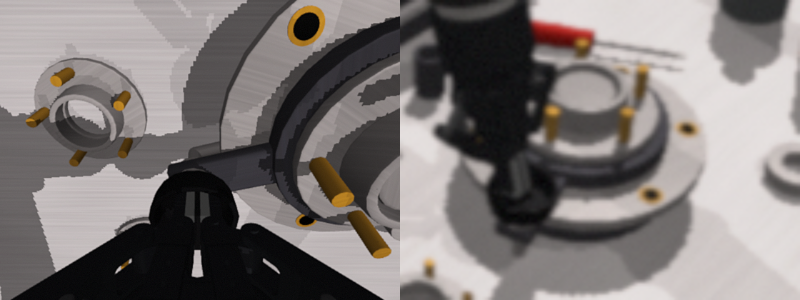

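The pin has followed up: the dish is still pushing the tips at about 1–3 mm from fully up, and the next hole is hidden under the arm. Now lifting clear.

Call:
step_arm --moves '[{"rx":0,"ry":0,"rz":0,"dx":-1.3,"dy":0,"dz":-4.8,"gripper":-1},{"rx":0,"ry":0,"rz":0,"dx":-1.3,"dy":0,"dz":-4.8,"gripper":-1},{"rx":0,"ry":0,"rz":0,"dx":-2.6,"dy":0,"dz":-9.6,"gripper":-1},{"rx":0,"ry":0,"rz":0,"dx":-5.2,"dy":0,"dz":-19,"gripper":-1},{"rx":0,"ry":0,"rz":0,"dx":-8,"dy":0,"dz":-30,"gripper":-1},{"rx":0,"ry":0,"rz":0,"dx":-8,"dy":0,"dz":-30,"gripper":-1},{"rx":0,"ry":0,"rz":0,"dx":-8,"dy":40,"dz":-30,"gripper":-1},{"rx":0,"ry":0,"rz":0,"dx":0,"dy":50,"dz":0,"gripper":-1},{"rx":0,"ry":0,"rz":0,"dx":0,"dy":50,"dz":0,"gripper":-1},{"rx":0,"ry":0,"rz":0,"dx":0,"dy":50,"dz":0,"gripper":-1},{"rx":0,"ry":0,"rz":0,"dx":0,"dy":50,"dz":0,"gripper":-1},{"rx":0,"ry":0,"rz":0,"dx":0,"dy":0,"dz":0,"gripper":-1}]'

```text
clock: 12.82
tcp_pos: [0.5177, -0.1992, 0.249]
orientation: [3.112, -0.007, -0.409]
contact_force: [0.0, 0.8, 0.4]
grip_width: 0.0002
gripper_force: 0.0
```

```bash
python3 st.py
python3 - <<'E'
from h import *
t=r.grab_frame('top');s=r.grab_frame('side')
hsv=cv2.cvtColor(t,cv2.COLOR_BGR2HSV);m=cv2.inRange(hsv,(10,110,60),(32,255,255))
n,l,st,c=cv2.connectedComponentsWithStats(m)
for i in range(1,n):
    p=ray('top',c[i],.057);d=p[:2]-[.54,-.089]
    if st[i][4]>8 and .09<np.hypot(*d)<.11: print('hole',np.hypot(*d).round(4),np.degrees(np.arctan2(d[1],d[0])).round(1))
q=proj('top',[.504,.0463,.1]);print('dish predicted',q)
x,y=q.astype(int)-18;g=np.zeros(t.shape[:2],'uint8');g[y:y+36,x:x+36]=t.max(2)[y:y+36,x:x+36]<40
g=cv2.morphologyEx(g,cv2.MORPH_OPEN,np.ones((9,9)))
k=cv2.findContours(g,0,1)[0]
if k:
    uv,R=cv2.minEnclosingCircle(max(k,key=cv2.contourArea));p=ray('top',uv,.1);d=p[:2]-[.54,-.089];print('dish',uv,R,p,np.hypot(*d),np.degrees(np.arctan2(d[1],d[0])))
a=cv2.resize(t[170:310,240:400],(480,420));b=cv2.resize(s[160:265,250:390],(560,420))
cv2.imwrite('pics/end.png',cv2.resize(np.hstack([a,b]),(800,323)))
E
```

```text
t 12.825 q [ 0.4   0.43 -0.24  1.67  0.15  1.31 -1.46] tcp [ 0.5177 -0.1992  0.249 ] F [0.  0.8 0.4] w 0.0
[[0.966, -0.004, -0.258], [-0.005, -1.0, -0.002], [-0.258, 0.003, -0.966]] tip [ 0.512  -0.1993  0.2278]
hole 0.0997 -15.1
hole 0.1003 44.9
hole 0.1002 -72.1
hole 0.0999 -134.8
hole 0.1 165.1
dish predicted [266.07633565 245.48990415]
dish (266.92169189453125, 246.39157104492188) 11.102705955505371 [0.50167243 0.04403582 0.1       ] 0.13844685783313626 106.07167071396088
```

View pics/end.png

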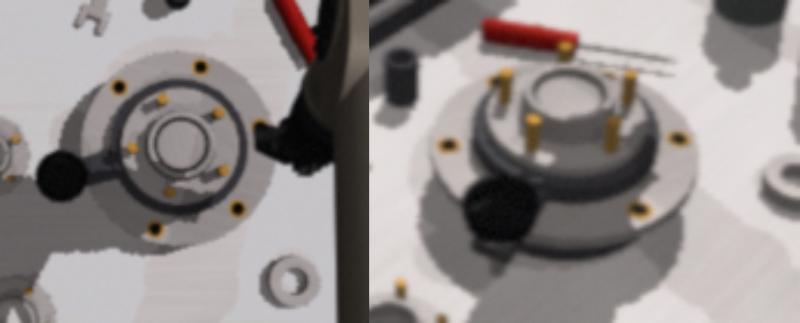

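The first hole at 165.1° is now open. The dish sits at 106° against 105° expected, the hub is seated, and the arm is clear. Handing in.

```bash
python3 -c "
from bench import r
print(r.hand_in())"
```

```text
the job is handed in; nothing more can be done
None
```

The fixture is indexed one hole clockwise and handed in: the dish turned about 59° by the top camera, the pin sprang up into the next hole, and the arm is clear. I judged the pin's full height from the lift-off force rather than measuring it directly, and the hand-in gave no verdict.

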